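# Empty the slug chute by holding its spring gate open

## Task

Stand the catch tray flat on the counter under the lip of the small sloping chute and let go of it; then push the gate lever's upright grip forward against its spring until it is wound right to its stop, so that all three finger slugs roll out and come to rest in the tray. Finish while holding the lever at its stop with the gripper: do not let it spring back. Leave the wax pot, the tape roll and the round weight where they are.

Things in the scene. Friction and masses are not known exactly. Their poses are not given: they have to be found in the camera images.
- chute: Fixed aluminium chute on a dark column. Origin: on the counter straight below the middle of its lip; slugs run out along its -x, roughly towards the robot; z up. Channel 46 mm wide, walls 28 mm high, rising at 20 degrees from the lip to x = 175 mm (wall top z = 165 mm). Free below to z = 72 mm from the lip back to x = 94 mm, where the foot begins. The lever's hanger plate juts out at its +y side.
- chute_lip (a point): Middle of the chute's lip, on its floor, 75 mm above the counter: x = 0, y = 0 of the chute. The slugs leave over it towards the chute's -x, at up to about 0.5 m/s, and land up to about 60 mm in front of it.
- lever_pivot (a point): Fixed point on the vertical axis of the gate lever, 95 mm above the counter, at x = 30 mm, y = 55 mm of the chute; its axes are the chute's.
- gate_lever (a joint): Angle of the gate lever about its upright pivot, rad: 0 = shut, blade across the chute; grows clockwise seen from above; 1.31 = at its stop, open. A spring drives it back: 2.6 N at the grip at 0, 7.5 N at the stop. The arm from pivot to grip points 145 degrees anticlockwise from the chute's +x when shut, 70 degrees at the stop. The 75 mm blade (z 94 to 120 mm) swings out over the lip's +y side.
- lever_grip (a point): On the axis of the lever's upright round black grip, 80 mm from the pivot axis. The grip is 16 mm in diameter, from z = 129 mm to 185 mm above the counter; the point is at 165 mm, 20 mm below its top. It moves with the lever; below it is the flat arm (z 123 to 129 mm).
- tray: Loose open square steel tray, 126 x 126 x 40 mm, 3 mm walls, 0.2 to 0.33 kg. Origin: centre of its underside, z up. Upright black grip tab on its -x side: 14 mm thick along x, 60 mm wide, centred at x = -71 mm, z 2 to 90 mm; pinch it across x. Its x along the chute's x and its centre about 30 mm in front of the lip, its far part is under the chute.
- slug_white: Finger slug, a cylinder 24 mm in diameter with a bore, 26 mm long, 20 g, lying across the chute, first behind the gate. Origin: middle of one end face, its z along the cylinder.
- slug_black: Finger slug 24 mm in diameter, 28 mm long, 20 g, lying in the chute, second behind the gate. Origin: middle of one end face, its z along the cylinder.
- slug_yellow: Finger slug 24 mm in diameter, 30 mm long, 20 g, lying in the chute, third behind the gate. Origin: middle of one end face, its z along the cylinder.
- wax_pot: Bystander: round lidded pot, 66 mm in diameter, 30 mm high, at the left. Origin: centre of its underside.
- tape_roll: Bystander: small roll of tape lying flat, 62 mm across, 19 mm high, at the left. Origin: centre of its underside.
- weight: Bystander: flat round pale brass weight, 46 mm across, 16 mm high, to the right of the chute. Origin: centre of its underside.

How it is judged:
By the outcome, as a careful person would: the job done as asked, in the order asked, and still so for the second after the job is handed in, while the arm keeps its last pose, push and grip.
It also fails if it takes over 48 s, if anything falls off the work surface, if the arm or the gripper's body presses on something with over 40 N, if the wrist force passes 120 N, or if a joint passes its speed limit or range.

## Robot

A 6-joint arm with a two-finger parallel gripper is mounted at the origin on a cart in front of the work surface, level with it; the furniture and walls round the work are solid. World frame = base frame: x ahead of the robot, y to its left, z up, the work surface at z = 0. Lengths are in m, angles in degrees, forces in N, time in s.
With the tool pointing down it reaches from about 0.25 to 0.725 m from the base axis. Payload 9.7 kg.
Tool frame: the origin (TCP) lies midway between the tips of the shut fingers; the grasp point (between the pads) lies 19 mm behind it; z points along the fingers, y is the line along which they close (so a half turn about z gives the same grasp; the last joint's range is limited). The gripper opens to 85 mm and grips with 20 to 120 N. Pads are 22 mm wide; open, the fingers measure 114 mm over their backs; the gripper's body (76 mm by 85 mm) begins 54 mm behind the grasp point. The pads swing forward as they close: fully open they stand 13 mm farther back than shut.
Start: joints at [-75.917, 4.979, 10.078, 95.1, 0, 90], TCP at [0.134, -0.533, 0.231] pointing down, gripper open.
Joint ranges: [-179.16, 179.16], [-48.56, 103.87], [-65.8, 70.77], [-126.05, 130.52], [-82.76, 87.17], [-180, 180]. Speed limits (degrees/s): [127.2, 127.2, 147.25, 180, 180, 180].

## Interface

Orientations are given as [roll, pitch, yaw] about the fixed x, y, z axes, in that order (R = Rz(yaw) Ry(pitch) Rx(roll)).
In Python, from workcell import * gives the robot as it stands.
- The arm moves only by the tool servo_tool, never from a script. Its argument "moves" is a list of rows, each a list of 4 numbers: the shift along the world's x, y, z in parts of the range, where 1.0 means 75 cm, then the turn about the world's z in a scale on which 1.0 is 2 pi rad. A call has 1 to 20 rows; each row is the pose to reach, as a shift and turn from the pose commanded when the call began; what a row does not reach only later rows make up. A row lasts 1/12 s, in which the tool goes at most 41.7 mm and 7.16 degrees, less where a joint would pass 70% of its speed; a pose out of reach is approached as far as the arm can. A call with a gripper value outside its range is refused whole. "claw" is the closure, from 0 (fully open) to 1 (shut), set as the call begins (left out, the last holds). The fingers move at their own pace and stop on an object; "force" is the grip in N (left out, the last holds). Time passes only in rows, so rows that repeat a pose let the fingers close. It gives the time, the measured TCP pose, the force, the opening and the grip force at its end, in the units of the state.
- get_obs(): the state, without advancing time (a new reading comes with each control period).
- camera(name): name is "side" or "top" or "wrist"; returns the picture (384x512x3 uint8, red, green, blue); there is no depth.
- get_calibration(name): a dict with "fx", "fy", "cx", "cy" (pixels), "rvec" (rotation vector, rad) and "tvec" (3), from world to camera coordinates, as OpenCV has them; the wrist camera has in their place "tool_from_camera" (4x4, takes a point from camera to tool coordinates, whose origin is the TCP and whose axes are the flange's). Camera axes: x right, y down, z forward; pixel columns grow to the right and rows downward; lengths in m; the calibration is good to about 2 mm. The wrist camera is an equidistant fisheye: a pixel r from the principal point sees the ray r / f radians off the axis. A picture is of the moment at which its call begins: read the wrist's pose just before it. get_calibration takes no time and is no camera call.
- job_done(): hands the job in; it is judged then, once.
The state is a dict: "time": time; "q": joint angles; "qd": joint speeds; "joint_efforts": joint torques, N m; "ee_pos": TCP position; "tcp_rot": TCP orientation; "wrist_force": force on the tool from outside, world axes, zero at the start; "torque": the same for the moment, N m; "opening": finger opening in m; "grasp_force": force on a finger pad.
Only numpy, scipy, OpenCV 4.12 (cv2) and the standard library are available. Lean on these libraries where they do the work, as an engineer would, in place of code of your own. Each camera call takes 0.05 s, during which the arm holds its last target. There are 200 camera calls.

## Working session

There is one attempt and no reset: what is moved stays moved. The work goes in short steps, Python scripts to look and compute and a tool call to move; the robot and the scene stay as the last step left them, time stands still between calls to the robot, and variables do not carry over. Pictures are saved under pics/ and viewed, at most 10 in all, crops included, and the job is handed in when it is done.

Besides the shell and the picture viewer there is one more tool, called after "Call:" as name([rows], argument=value, ...), one row to a line, values as JSON. servo_tool: Moves the arm, as the interface text tells. Its arguments: {"type":"object","properties":{"moves":{"type":"array","items":{"type":"array","items":{"type":"number"}}},"claw":{"type":"number"},"force":{"type":"number"}},"required":["moves"]}

```bash
mkdir -p pics; ls; python3 - <<'E'
from workcell import *
import cv2
o=get_obs();print(o['time'],o['ee_pos'],o['tcp_rot'],o['opening'],o['wrist_force'])
for n in ('side','top','wrist'):
    im=camera(n);cv2.imwrite(f'pics/{n}0.png',im[:,:,::-1]);print(n,get_calibration(n))
E
```

```text
pics
0.0 [ 0.1337755  -0.53324245  0.23060606] [-1.79924116e+02 -5.68196979e-04  1.40837863e+01] 0.08534044740407794 [-0.28241361 -0.4367136   0.12268153]
side {'fx': 452.48486064744344, 'fy': 452.48486064744344, 'cx': 250.558435103437, 'cy': 185.91091715173346, 'rvec': array([ 2.19241708,  0.05197797, -0.02783475]), 'tvec': array([-0.57094238,  0.08651439,  1.21865533])}
top {'fx': 415.8715999847323, 'fy': 415.8715999847323, 'cx': 255.32474651593742, 'cy': 189.57868193381276, 'rvec': array([ 2.16344994, -2.16431293,  0.14796282]), 'tvec': array([-0.01030046,  0.56878235,  0.93528626])}
wrist {'fx': 297.3186396354542, 'fy': 297.3186396354542, 'cx': 254.35478072265227, 'cy': 189.10228854405318, 'tool_from_camera': array([[ 9.11525370e-04, -9.54171867e-01, -2.99257779e-01,
         7.57268812e-02],
       [ 9.99999504e-01,  9.89609079e-04, -1.09378020e-04,
        -1.95595642e-04],
       [ 4.00513645e-04, -2.99257531e-01,  9.54172296e-01,
        -1.41745761e-01],
       [ 0.00000000e+00,  0.00000000e+00,  0.00000000e+00,
         1.00000000e+00]])}
```

View pics/top0.png

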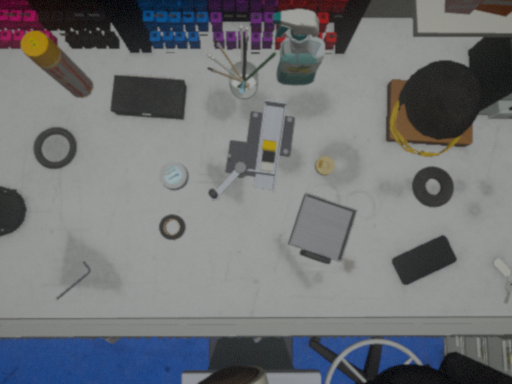

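View pics/side0.png

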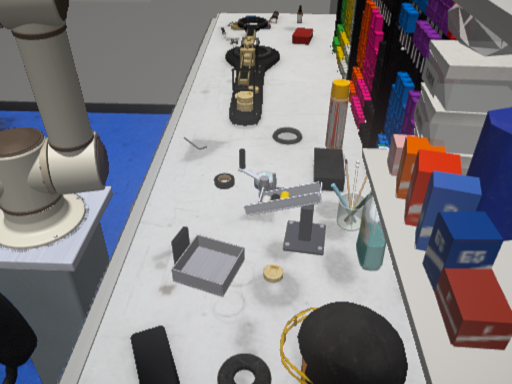

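The top view shows the chute from its lip at about (265,187) up to (275,103), and the lever's grip at (213,194). The tray is at (322,228) with its tab at (316,256). In the side view the tray is at (208,264), its tab at (180,245), and the lever's grip at (242,158). I'll zoom in to take exact pixel positions.

```bash
cat > h.py <<'E'
import numpy as np, cv2
from workcell import *
def cal(n):
    c=get_calibration(n);K=np.array([[c['fx'],0,c['cx']],[0,c['fy'],c['cy']],[0,0,1]])
    R=cv2.Rodrigues(c['rvec'])[0];return K,R,np.asarray(c['tvec'])
def ray(n,uv):
    K,R,t=cal(n);d=R.T@np.linalg.inv(K)@np.array([uv[0],uv[1],1.]);return -R.T@t,d/np.linalg.norm(d)
def plane(n,uv,z):
    o,d=ray(n,uv);return o+d*(z-o[2])/d[2]
def tri(a,b):
    (o1,d1),(o2,d2)=ray('top',a),ray('side',b)
    s=np.linalg.lstsq(np.c_[d1,-d2],o2-o1,rcond=None)[0]
    p,q=o1+s[0]*d1,o2+s[1]*d2;return (p+q)/2,np.linalg.norm(p-q)
def proj(n,P):
    K,R,t=cal(n);p=K@(R@np.asarray(P)+t);return p[:2]/p[2]
def crop(src,x0,y0,x1,y1,s,out):
    im=cv2.imread(src)[y0:y1,x0:x1];im=cv2.resize(im,None,fx=s,fy=s,interpolation=cv2.INTER_CUBIC)
    for x in range((x0+9)//10*10,x1,10):
        cv2.line(im,(int((x-x0+.5)*s),0),(int((x-x0+.5)*s),6 if x%50 else 16),(0,0,255),1)
    for y in range((y0+9)//10*10,y1,10):
        cv2.line(im,(0,int((y-y0+.5)*s)),(6 if y%50 else 16,int((y-y0+.5)*s)),(0,0,255),1)
    cv2.imwrite(out,im)
E
python3 - <<'E'
from h import *
crop('pics/top0.png',200,95,360,270,3.4,'pics/topc.png')
crop('pics/side0.png',165,140,335,300,3.7,'pics/sidec.png')
E
```

```text
(no output)
```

View pics/topc.png

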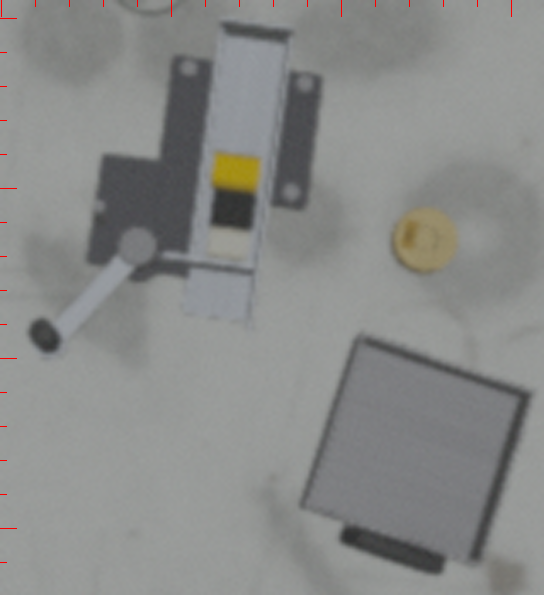

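View pics/sidec.png

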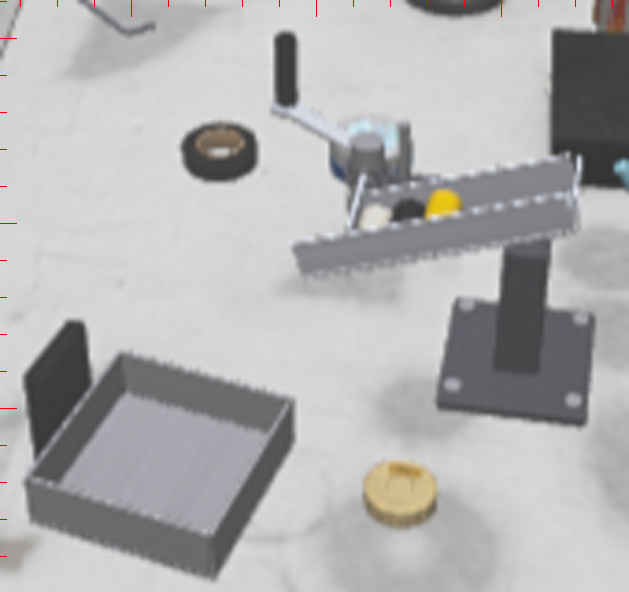

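The top crop shows the tray rim's corners at crop (361,337), (528,394), (475,558) and (303,506), the chute's lip edge from (184,314) to (249,320), and the grip's cap at (44,333). In the side crop the rim corners are at (123,353), (295,401), (212,535) and (28,481), the near wall's top at the lip at (294,243), its far end at (578,197), and the grip's top at (286,36).

```bash
cat > m.py <<'E'
from h import *
T=lambda x,y:(200+x/3.4-.5,95+y/3.4-.5)
S=lambda x,y:(165+x/3.7-.5,140+y/3.7-.5)
np.set_printoptions(precision=4,suppress=True)
pts={'rimFL':((361,337),(123,353)),'rimFR':((528,394),(295,401)),'rimNR':((475,560),(212,535)),'rimNL':((303,506),(28,481)),
'lipwallR':((249,320),(294,243)),'endwallR':((292,33),(578,195)),'endwallL':((222,24),(570,157)),'grip':((42,330),(286,36)),
'tabR':((443,570),(28,376)) }
P={}
for k,(a,b) in pts.items():
    P[k],e=tri(T(*a),S(*b));print(k,P[k],e)
t=[P[k] for k in('rimFL','rimFR','rimNR','rimNL')]
print('tray c',np.mean(t,0));d=t[0]+t[1]-t[2]-t[3];print('yaw',np.degrees(np.arctan2(d[1],d[0])))
d=t[0]+t[3]-t[1]-t[2];print('yaw2',np.degrees(np.arctan2(-d[0],d[1])))
q=[plane('top',T(*pts[k][0]),.04) for k in('rimFL','rimFR','rimNR','rimNL')];print('top only',np.mean(q,0)[:2],[np.linalg.norm(q[i]-q[i-1]) for i in range(4)])
l,r=[plane('top',T(*p),.101) for p in((184,314),(249,320))];print('lip',l,r,(l+r)/2)
l2,r2=[plane('top',T(*p),.165) for p in((222,24),(292,33))];print('end',l2,r2)
d=l2+r2-l-r;print('chute yaw',np.degrees(np.arctan2(d[1],d[0])),np.linalg.norm(d)/2, 'lat',np.degrees(np.arctan2(-(l-r)[0],(l-r)[1])))
print('grip top-only z.185',plane('top',T(42,330),.185),'pivot cap z.135',plane('top',T(138,246),.13))
print('feetplate',[plane('top',T(*p),.006) for p in((189,68),(305,83),(291,192))])
E
python3 m.py
```

```text
rimFL [ 0.5053 -0.1328  0.0925] 0.0979191499279678
rimFR [ 0.5414 -0.2182  0.1179] 0.05493450054092382
rimNR [ 0.4608 -0.2065 -0.0057] 0.10921711646910554
rimNL [ 0.4108 -0.1048 -0.0612] 0.06827842976967186
lipwallR [ 0.5602 -0.0478  0.1024] 0.004668974871675629
endwallR [ 0.7339 -0.0713  0.1636] 0.004412167408032862
endwallL [ 0.7356 -0.0288  0.1638] 0.0028163659022430072
grip [0.546  0.077  0.1846] 0.0005680145447375827
tabR [ 0.4041 -0.1704  0.0901] 7.564575158642863e-05
tray c [ 0.4796 -0.1656  0.0359]
yaw -12.795317759141293
yaw2 24.695439746338128
top only [ 0.4828 -0.164 ] [np.float64(0.12155919278801959), np.float64(0.11980216639714618), np.float64(0.11815928006573471), np.float64(0.1206300584824775)]
lip [ 0.5666 -0.0059  0.101 ] [ 0.5627 -0.0475  0.101 ] [ 0.5647 -0.0267  0.101 ]
end [ 0.7367 -0.0287  0.165 ] [ 0.7311 -0.0714  0.165 ]
chute yaw -7.828641502487504 0.18240395191654518 lat -5.289591052470744
grip top-only z.185 [0.5462 0.077  0.185 ] pivot cap z.135 [0.6055 0.0229 0.13  ]
feetplate [array([ 0.7585, -0.0106,  0.006 ]), array([ 0.7475, -0.0944,  0.006 ]), array([ 0.6671, -0.0835,  0.006 ])]
```

```bash
cat > m2.py <<'E'
from h import *
np.set_printoptions(precision=4,suppress=True)
T=lambda x,y:(200+x/3.4-.5,95+y/3.4-.5)
S=lambda x,y:(165+x/3.7-.5,140+y/3.7-.5)
top=dict(FL=(361,337),FR=(528,394),NR=(475,560),NL=(303,506));side=dict(FL=(295,401),FR=(212,535),NR=(28,481),NL=(123,353))
def rep(q):
    fl,fr,nr,nl=q;d=fl+fr-nr-nl;e=fl+nl-fr-nr
    print('c',np.mean(q,0),'yaw',np.degrees([np.arctan2(d[1],d[0]),np.arctan2(-e[0],e[1])]))
rep([tri(T(*top[k]),S(*side[k]))[0] for k in top]);rep([plane('top',T(*top[k]),.04) for k in top]);rep([plane('side',S(*side[k]),.04) for k in top])
# tab: black in top
a,b=tri(T(443,570),S(28,376))[0],tri(T(348,527),S(77,322))[0];print('tab top ends',a,b)
E
python3 m2.py
```

```text
c [ 0.4832 -0.1649  0.0352] yaw [-19.1254 -19.0009]
c [ 0.4828 -0.164   0.04  ] yaw [-19.5039 -18.2027]
c [ 0.4844 -0.1696  0.04  ] yaw [-18.5894 -19.5938]
tab top ends [ 0.4041 -0.1704  0.0901] [ 0.4275 -0.1119  0.0839]
```

Careful with the scale: shifts go in shares of 75 cm and turns go in shares of 2 pi rad. That gives: 39.2 cm is 0.5227, 28.2 cm is 0.376, 0.993 rad is 0.158.

Call:
servo_tool([
  [0.376, 0.5227, -0.1067, 0.158],
  [0.376, 0.5227, -0.1067, 0.158],
  [0.376, 0.5227, -0.1067, 0.158],
  [0.376, 0.5227, -0.1067, 0.158],
  [0.376, 0.5227, -0.1067, 0.158],
  [0.376, 0.5227, -0.1067, 0.158],
  [0.376, 0.5227, -0.1067, 0.158],
  [0.376, 0.5227, -0.1067, 0.158],
  [0.376, 0.5227, -0.1067, 0.158],
  [0.376, 0.5227, -0.1067, 0.158],
  [0.376, 0.5227, -0.1067, 0.158],
  [0.376, 0.5227, -0.1067, 0.158],
  [0.376, 0.5227, -0.1067, 0.158],
  [0.376, 0.5227, -0.1067, 0.158],
  [0.376, 0.5227, -0.1067, 0.158],
  [0.376, 0.5227, -0.1067, 0.158],
  [0.376, 0.5227, -0.1067, 0.158],
], claw=0, force=40)

```text
time: 1.57
ee_pos: [0.4154, -0.1424, 0.1515]
tcp_rot: [180.0, 0.0, 70.9]
wrist_force: [-0.2, -0.7, 0.1]
opening: 0.0854
grasp_force: 0.0
```

```bash
cat >> h.py <<'E'
from scipy.spatial.transform import Rotation as Rn
def wpose():
    o=get_obs();T=np.eye(4);T[:3,:3]=Rn.from_euler('xyz',o['tcp_rot'],degrees=True).as_matrix();T[:3,3]=o['ee_pos'];return T
def wplane(T,uv,z):
    c=get_calibration('wrist');v=np.array([uv[0]-c['cx'],uv[1]-c['cy']])/c['fx'];r=np.hypot(*v)
    d=np.r_[np.sin(r)*v/max(r,1e-9),np.cos(r)];M=T@c['tool_from_camera'];d=M[:3,:3]@d;o=M[:3,3];return o+d*(z-o[2])/d[2]
E
python3 - <<'E'
from h import *
T=wpose();im=camera('wrist');cv2.imwrite('pics/w1.png',im[:,:,::-1]);np.save('w1.npy',T)
E
```

```text
(no output)
```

View pics/w1.png

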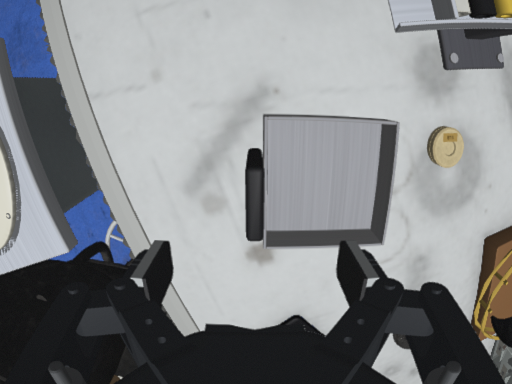

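The wrist view shows the tab between (255,150) and (254,240), centred between the fingers. The rim's corners are at (265,115), (398,123), (384,246) and (265,247).

```bash
python3 - <<'E'
from h import *
np.set_printoptions(precision=4,suppress=True)
T=np.load('w1.npy')
q=[wplane(T,p,.04) for p in((398,122),(384,246),(265,247),(265,115))]
fl,fr,nr,nl=q;d=fl+fr-nr-nl;e=fl+nl-fr-nr
c=np.mean(q,0);print(c,np.degrees([np.arctan2(d[1],d[0]),np.arctan2(-e[0],e[1])]),[np.linalg.norm(q[i]-q[i-1]) for i in range(4)])
print([wplane(T,p,.09) for p in((254,238),(255,155))])
E
```

```text
[ 0.4819 -0.1661  0.04  ] [-20.0717 -18.2345] [np.float64(0.12263862199786142), np.float64(0.1260894459692997), np.float64(0.12380516786368398), np.float64(0.1240824282045271)]
[array([ 0.4059, -0.1672,  0.09  ]), array([ 0.4274, -0.1071,  0.09  ])]
```

Scaled: -9.8 cm is -0.1307, -9 cm is -0.12.

Call:
servo_tool([
  [0, 0, -0.0533, 0],
  [0, 0, -0.0933, 0],
  [0, 0, -0.12, 0],
  [0, 0, -0.1307, 0],
  [0, 0, -0.1307, 0],
  [0, 0, -0.1307, 0],
])

```text
time: 2.12
ee_pos: [0.416, -0.142, 0.0542]
tcp_rot: [180.0, 0.0, 70.9]
wrist_force: [0.1, -0.3, 0.7]
opening: 0.0854
grasp_force: 0.0
```

Call:
servo_tool([
  [0, 0, 0, 0],
  [0, 0, 0, 0],
  [0, 0, 0, 0],
  [0, 0, 0, 0],
  [0, 0, 0, 0],
  [0, 0, 0, 0],
  [0, 0, 0, 0],
  [0, 0, 0, 0],
  [0, 0, 0, 0],
  [0, 0, 0, 0],
], claw=1, force=50)

```text
time: 2.95
ee_pos: [0.4159, -0.1415, 0.0536]
tcp_rot: [180.0, 0.0, 71.0]
wrist_force: [-1.4, 0.2, 5.5]
opening: 0.0136
grasp_force: 49.8
```

Scaled: 12.74 cm is 0.1699, 1.5 cm is 0.02, 0.199 rad is 0.0317.

Call:
servo_tool([
  [0, 0, 0.0093, 0],
  [0, 0, 0.02, 0],
  [0, 0.0267, 0.02, 0.0064],
  [0, 0.0533, 0.02, 0.0127],
  [0, 0.08, 0.02, 0.0191],
  [0, 0.1067, 0.02, 0.0255],
  [0, 0.1333, 0.02, 0.0317],
  [0.0067, 0.16, 0.02, 0.0317],
  [0.0267, 0.1699, 0.02, 0.0317],
  [0.0467, 0.1699, 0.02, 0.0317],
  [0.0627, 0.1699, 0.02, 0.0317],
  [0.0733, 0.1699, 0.02, 0.0317],
  [0.0733, 0.1699, 0.02, 0.0317],
  [0.0733, 0.1699, 0.02, 0.0317],
])

```text
time: 4.12
ee_pos: [0.4705, -0.0142, 0.0682]
tcp_rot: [-179.9, 0.0, 82.4]
wrist_force: [-1.0, -0.7, -3.7]
opening: 0.0136
grasp_force: 49.4
```

```bash
python3 - <<'E'
from h import *
np.save('w2.npy',wpose());print(get_obs()['ee_pos'])
for n in('side','top','wrist'): cv2.imwrite(f'pics/{n}2.png',camera(n)[:,:,::-1])
a=cv2.imread('pics/side2.png')[130:300,150:340];b=cv2.imread('pics/top2.png')[95:265,190:380]
cv2.imwrite('pics/c2.png',np.hstack([cv2.resize(x,None,fx=2.1,fy=2.1,interpolation=2) for x in(a,b)]))
E
```

```text
[ 0.47047457 -0.01417572  0.06816144]
```

View pics/c2.png

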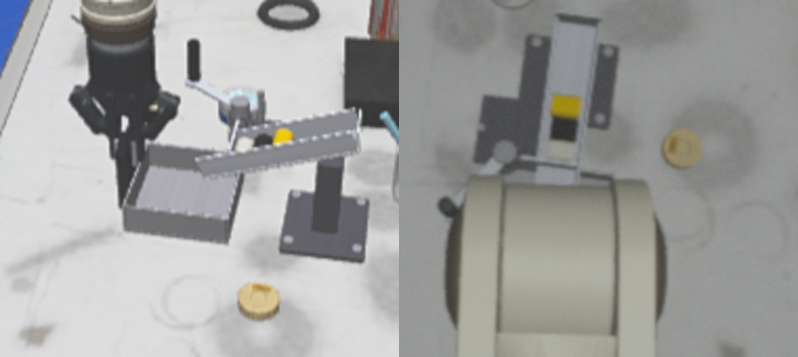

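View pics/wrist2.png

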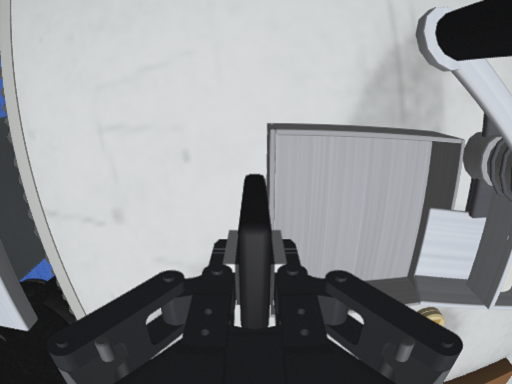

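The side view shows the tray held level with its far part under the lip. In the wrist view the lip's edge runs from (427,208) to (415,275), and the rim's left corners are at (270,127) and (461,140). I'll check the alignment.

```bash
python3 - <<'E'
from h import *
np.set_printoptions(precision=4,suppress=True)
T=np.load('w2.npy')
a=np.radians(-7.6);R=np.array([[np.cos(a),-np.sin(a)],[np.sin(a),np.cos(a)]]);O=np.array([.571,-.0275])
for n,p,z in(('lipL',(427,208),.075),('lipR',(415,276),.075),('rimNL',(270,127),.055),('rimFL',(461,140),.055),('rimFR',(490,306),.055),('gripTop',(0,0),0)):
    if z: w=wplane(T,p,z);print(n,w,'chute',R.T@(w[:2]-O))
E
```

```text
lipL [ 0.567  -0.0035  0.075 ] chute [-0.0072  0.0232]
lipR [ 0.564  -0.0481  0.075 ] chute [-0.0042 -0.0214]
rimNL [0.486 0.046 0.055] chute [-0.094   0.0616]
rimFL [0.6052 0.0284 0.055 ] chute [0.0265 0.0599]
rimFR [ 0.6704 -0.1245  0.055 ] chute [ 0.1113 -0.083 ]
```

Scaled: -1.5 cm is -0.02, -1.4 cm is -0.0187.

Call:
servo_tool([
  [-0.004, 0, -0.008, 0],
  [-0.004, 0, -0.0147, 0],
  [-0.004, 0, -0.0187, 0],
  [-0.004, 0, -0.02, 0],
  [-0.004, 0, -0.02, 0],
  [-0.004, 0, -0.02, 0],
])

```text
time: 4.77
ee_pos: [0.4673, -0.0141, 0.0537]
tcp_rot: [-180.0, 0.0, 82.4]
wrist_force: [-5.8, 0.0, 6.5]
opening: 0.0133
grasp_force: 50.6
```

Scaled: 18.7 cm is 0.2493, 17 cm is 0.2267.

Call:
servo_tool([
  [0, 0, 0, 0],
  [0, 0, 0, 0],
  [0, 0, 0, 0],
  [0, 0, 0, 0],
  [0, 0, 0, 0],
  [0, 0, 0, 0],
  [0, 0, 0, 0],
  [0, 0, 0, 0],
  [0, 0, 0.0267, 0],
  [0, 0, 0.0667, 0],
  [0, 0, 0.12, 0],
  [0, 0, 0.1733, 0],
  [0, 0, 0.2267, 0],
  [0, 0, 0.2493, 0],
  [0, 0, 0.2493, 0],
  [0, 0, 0.2493, 0],
], claw=0)

```text
time: 6.1
ee_pos: [0.4684, -0.0141, 0.241]
tcp_rot: [179.9, -0.0, 82.4]
wrist_force: [-0.1, -0.3, -1.0]
opening: 0.0857
grasp_force: 0.0
```

Scaled: 9.1 cm is 0.1213, 7.9 cm is 0.1053, 0.96 rad is 0.1528.

Call:
servo_tool([
  [0.1053, 0.1213, 0, 0.1528],
  [0.1053, 0.1213, 0, 0.1528],
  [0.1053, 0.1213, 0, 0.1528],
  [0.1053, 0.1213, 0, 0.1528],
  [0.1053, 0.1213, 0, 0.1528],
  [0.1053, 0.1213, 0, 0.1528],
  [0.1053, 0.1213, 0, 0.1528],
  [0.1053, 0.1213, 0, 0.1528],
  [0.1053, 0.1213, 0, 0.1528],
  [0.1053, 0.1213, 0, 0.1528],
  [0.1053, 0.1213, 0, 0.1528],
])

```text
time: 7.02
ee_pos: [0.5466, 0.0769, 0.2393]
tcp_rot: [-179.9, -0.1, 137.2]
wrist_force: [0.1, -1.2, -0.1]
opening: 0.0856
grasp_force: 0.0
```

```bash
python3 - <<'E'
from h import *
np.save('w3.npy',wpose());o=get_obs();print(o['ee_pos'],o['q'])
for n in('side','top','wrist'): cv2.imwrite(f'pics/{n}3.png',camera(n)[:,:,::-1])
a=cv2.imread('pics/side3.png')[60:300,150:340];b=cv2.imread('pics/wrist3.png')
cv2.imwrite('pics/c3.png',np.hstack([cv2.resize(a,(304,384),interpolation=2),b[:,:490]]))
E
```

```text
[0.54655602 0.07686084 0.23934427] [ 8.00503977e+00  5.52050286e+00  1.15608596e+01  9.61206176e+01
 -3.23427080e-04  5.07961114e+01]
```

View pics/c3.png

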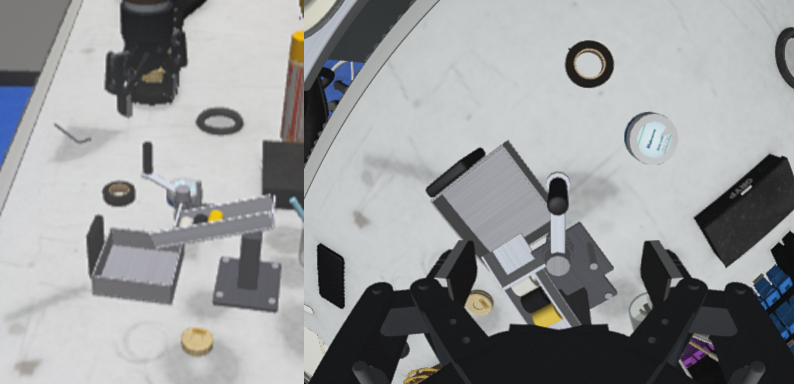

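The tray stands flat and released, with its far part under the lip. The grip's cap is in line with the jaw centre at (254,207) in the wrist image. I'll descend and pinch the grip.

Scaled: -9.4 cm is -0.1253, -8.5 cm is -0.1133.

Call:
servo_tool([
  [0, 0, -0.04, 0],
  [0, 0, -0.08, 0],
  [0, 0, -0.1133, 0],
  [0, 0, -0.1253, 0],
  [0, 0, -0.1253, 0],
  [0, 0, -0.1253, 0],
])

```text
time: 7.67
ee_pos: [0.5469, 0.0769, 0.1471]
tcp_rot: [180.0, 0.0, 137.4]
wrist_force: [0.6, 0.5, 0.5]
opening: 0.085
grasp_force: 0.0
```

Call:
servo_tool([
  [0, 0, 0, 0],
  [0, 0, 0, 0],
  [0, 0, 0, 0],
  [0, 0, 0, 0],
  [0, 0, 0, 0],
  [0, 0, 0, 0],
  [0, 0, 0, 0],
  [0, 0, 0, 0],
  [0, 0, 0, 0],
  [0, 0, 0, 0],
], claw=1, force=50)

```text
time: 8.5
ee_pos: [0.5468, 0.0768, 0.1467]
tcp_rot: [180.0, 0.0, 137.4]
wrist_force: [-2.5, -1.3, 5.5]
opening: 0.0148
grasp_force: 48.7
```

Scaled: 8.31 cm is 0.1108, 7.63 cm is 0.1017, -1.134 rad is -0.1805.

Call:
servo_tool([
  [0.0067, 0.0065, 0, -0.0138],
  [0.0137, 0.0125, 0, -0.0279],
  [0.0213, 0.0179, 0, -0.0417],
  [0.0295, 0.0225, 0, -0.0555],
  [0.0379, 0.0264, 0, -0.0694],
  [0.0467, 0.0296, 0, -0.0834],
  [0.0556, 0.032, 0, -0.0972],
  [0.0648, 0.0336, 0, -0.1111],
  [0.074, 0.0344, 0, -0.1249],
  [0.0833, 0.0344, 0, -0.1389],
  [0.0927, 0.0335, 0, -0.1528],
  [0.1017, 0.0319, 0, -0.1666],
  [0.1108, 0.0295, 0, -0.1805],
  [0.1108, 0.0295, 0, -0.1805],
  [0.1108, 0.0295, 0, -0.1805],
  [0.1108, 0.0295, 0, -0.1805],
])

```text
time: 9.83
ee_pos: [0.6287, 0.0975, 0.1466]
tcp_rot: [-179.9, 0.2, 72.3]
wrist_force: [-10.4, -6.9, 8.4]
opening: 0.0149
grasp_force: 49.4
```

Scaled: 1.26 cm is 0.0168, 0.94 cm is 0.0125, -0.175 rad is -0.0279.

Call:
servo_tool([
  [0.0043, -0.0017, 0, -0.007],
  [0.0084, -0.0037, 0, -0.0138],
  [0.0125, -0.0059, 0, -0.0208],
  [0.0168, -0.0079, 0, -0.0279],
  [0.0168, -0.0079, 0, -0.0279],
  [0.0168, -0.0079, 0, -0.0279],
  [0.0168, -0.0079, 0, -0.0279],
  [0.0168, -0.0079, 0, -0.0279],
])

```text
time: 10.5
ee_pos: [0.6406, 0.0924, 0.1466]
tcp_rot: [-179.8, 0.2, 62.4]
wrist_force: [-14.0, -4.9, 8.5]
opening: 0.0147
grasp_force: 49.7
```

Scaled: 0.13 cm is 0.0017, -0.07 cm is -0.0009.

Call:
servo_tool([
  [0.0008, -0.0004, 0, 0],
  [0.0017, -0.0009, 0, 0],
  [0.0017, -0.0009, 0, 0],
  [0.0017, -0.0009, 0, 0],
  [0.0017, -0.0009, 0, 0],
])

```text
time: 10.92
ee_pos: [0.6408, 0.0923, 0.1465]
tcp_rot: [-179.7, 0.2, 62.4]
wrist_force: [-19.0, -1.3, 10.0]
opening: 0.0149
grasp_force: 50.1
```

The last 1.5 mm of command moved the tool only 0.2 mm, and the push rose to 16 N against 7.5 N of spring, so the lever is at its stop. I'll check the slugs.

Call:
servo_tool([
  [0, 0, 0, 0],
  [0, 0, 0, 0],
  [0, 0, 0, 0],
  [0, 0, 0, 0],
  [0, 0, 0, 0],
  [0, 0, 0, 0],
  [0, 0, 0, 0],
  [0, 0, 0, 0],
  [0, 0, 0, 0],
  [0, 0, 0, 0],
  [0, 0, 0, 0],
  [0, 0, 0, 0],
])

```text
time: 11.92
ee_pos: [0.6408, 0.0923, 0.1465]
tcp_rot: [-179.7, 0.2, 62.4]
wrist_force: [-18.9, -1.9, 10.8]
opening: 0.0153
grasp_force: 50.1
```

```bash
python3 - <<'E'
from h import *
for n in('side','top','wrist'): cv2.imwrite(f'pics/{n}4.png',camera(n)[:,:,::-1])
a=cv2.imread('pics/side4.png')[100:300,160:340];b=cv2.imread('pics/wrist4.png')
cv2.imwrite('pics/c4.png',np.hstack([cv2.resize(a,(345,384),interpolation=2),b[:,:450]]))
E
```

```text
(no output)
```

View pics/c4.png

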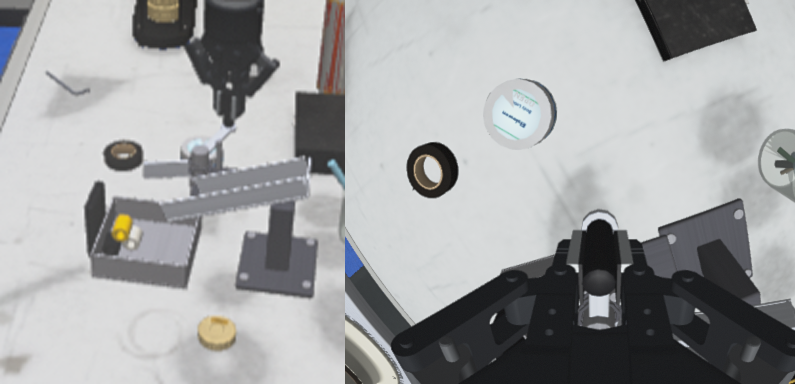

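```bash
python3 - <<'E'
from h import *
s=camera('side')[:,:,::-1];t=camera('top')[:,:,::-1]
print('motion',np.abs(s.astype(int)-cv2.imread('pics/side4.png'))[170:260,195:330].max())
g=lambda x:(255*(x/255.)**.6).astype(np.uint8)
cv2.imwrite('pics/c5.png',np.hstack([cv2.resize(g(x),(400,400),interpolation=2) for x in(s[190:260,200:270],t[95:255,200:360])]))
E
```

```text
motion 5
```

View pics/c5.png

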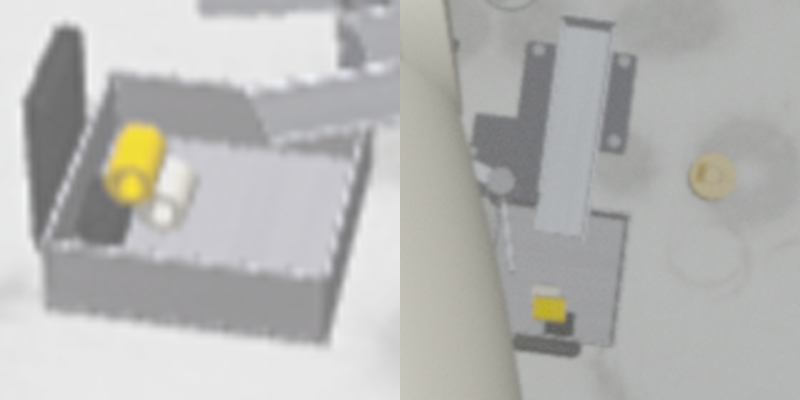

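The side crop shows all three slugs in the tray: black at the front wall (105,210), yellow resting on black and white at (135,160), and white at (170,190). The top crop shows the chute empty and the weight in its place, and nothing is moving.

```bash
python3 -c "
from workcell import *
print(get_obs()['wrist_force']);print(job_done())"
```

```text
[-19.53757623  -1.43727319  11.09685635]
the job is handed in; nothing more can be done
None
```

The job is handed in: the tray stands released under the lip with all three slugs at rest in it, the gripper is holding the lever at its stop, and the wax pot, tape roll and weight were never touched.

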